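Open the gas line valves in order

TASK

Open up the gas line for a measurement: with the fingertips, gently press the white key fully in, then the blue key, then the green key; each stays in by itself. Press lightly, leave the valve boxes standing where they are without lifting or shoving them, and leave the red key and everything else on the bench alone.

Things in the scene. Friction and masses are not known exactly. Their poses are not given: they have to be found in the camera images.
- white_box: the loose push-valve box with the white key (the purge valve): aluminium box 80 x 80 mm, top face 45 mm above the bench, about 0.7 kg, not fastened, on rubber feet. A black collar (46 mm across) rises 2 mm from the middle of its top. Origin at the centre of its underside, z up; two brass hose stubs on its +x face
- white_top (a point): centre of the top face of the white key, a soft rubber mushroom cap 38 mm across (flat top 30 mm across) over the middle of its box; 72 mm above the bench while out. Moves down with the key. The cap itself gives about 1 mm per 3 N of push (5.5 mm at most) and springs back; z up
- white_key (a joint): how far the white key is pushed down, in m: 0 = out (as it always starts), 0.010 = fully in, against a stop, after which only the soft cap gives. The key (its stem, under the soft cap) slides straight down against a steady 3 N or so and stays wherever it is left: no spring brings it back
- blue_box: the loose push-valve box with the blue key (the sample valve): aluminium box 80 x 80 mm, top face 45 mm above the bench, about 0.7 kg, not fastened, on rubber feet. A black collar (46 mm across) rises 2 mm from the middle of its top. Origin at the centre of its underside, z up; two brass hose stubs on its +x face
- blue_top (a point): centre of the top face of the blue key, a soft rubber mushroom cap 38 mm across (flat top 30 mm across) over the middle of its box; 72 mm above the bench while out. Moves down with the key. The cap itself gives about 1 mm per 3 N of push (5.5 mm at most) and springs back; z up
- blue_key (a joint): how far the blue key is pushed down, in m: 0 = out (as it always starts), 0.010 = fully in, against a stop, after which only the soft cap gives. The key (its stem, under the soft cap) slides straight down against a steady 3 N or so and stays wherever it is left: no spring brings it back
- green_box: the loose push-valve box with the green key (the pump valve): aluminium box 80 x 80 mm, top face 45 mm above the bench, about 0.7 kg, not fastened, on rubber feet. A black collar (46 mm across) rises 2 mm from the middle of its top. Origin at the centre of its underside, z up; two brass hose stubs on its +x face
- green_top (a point): centre of the top face of the green key, a soft rubber mushroom cap 38 mm across (flat top 30 mm across) over the middle of its box; 72 mm above the bench while out. Moves down with the key. The cap itself gives about 1 mm per 3 N of push (5.5 mm at most) and springs back; z up
- green_key (a joint): how far the green key is pushed down, in m: 0 = out (as it always starts), 0.010 = fully in, against a stop, after which only the soft cap gives. The key (its stem, under the soft cap) slides straight down against a steady 3 N or so and stays wherever it is left: no spring brings it back
- red_box: the loose push-valve box with the red key (the dump valve, a bystander: it must stay out): aluminium box 80 x 80 mm, top face 45 mm above the bench, about 0.7 kg, not fastened, on rubber feet. A black collar (46 mm across) rises 2 mm from the middle of its top. Origin at the centre of its underside, z up; two brass hose stubs on its +x face
- red_top (a point): centre of the top face of the red key, a soft rubber mushroom cap 38 mm across (flat top 30 mm across) over the middle of its box; 72 mm above the bench while out. Moves down with the key. The cap itself gives about 1 mm per 3 N of push (5.5 mm at most) and springs back; z up
- red_key (a joint): how far the red key is pushed down, in m: 0 = out (as it always starts), 0.010 = fully in, against a stop, after which only the soft cap gives. The key (its stem, under the soft cap) slides straight down against a steady 3 N or so and stays wherever it is left: no spring brings it back
- vial: bystander: small amber vial with a white cap, 26 mm across, 50 mm tall, standing close to the near side of the red box; origin at the centre of its underside
- fitting: bystander: loose brass hose fitting, 24 mm across, 34 mm tall, standing close to the near side of the blue box; origin at the centre of its underside
- bottle: bystander: blue plastic bottle with white cap, 52 mm across, 115 mm tall, beyond the boxes; origin at the centre of its underside
- beaker: bystander: glass beaker, 64 mm across, 80 mm tall, beyond the boxes; origin at the centre of its underside
- wrench: bystander: steel wrench, 160 mm long, lying on the bench beyond the boxes; origin at its underside, x along its length
Not all that is in view belongs to the job. What is shaped like the white_box but brown is not meant.

How it is judged:
By the outcome, as a careful person would: the job done as asked, in the order asked, and still so for the second after the job is handed in, with the robot touching nothing.
It also fails if it takes over 43 s, if anything falls off the work surface, if the arm or the gripper's body presses on something with over 40 N, if the wrist force passes 120 N, or if a joint passes its speed limit or range.

ROBOT

A 7-joint arm with a two-finger parallel gripper is mounted at the origin on the work surface. World frame = base frame: x ahead of the robot, y to its left, z up, the work surface at z = 0. Lengths are in m, angles in rad, forces in N, time in s.
With the tool pointing down it reaches from about 0.4 to 0.875 m from the base axis. Payload 19.3 kg.
Tool frame: the origin (TCP) lies at the very end of the fingers, on their centre line; the grasp point (between the pads) lies bot.pinch_z behind it (bot.pinch_z is the distance from the TCP to the grasp point, in m); z points along the fingers, y is the line along which they close (so a half turn about z gives the same grasp; the last joint's range is limited). The gripper opens to 85 mm and grips with 20 to 120 N. Pads are 22 mm wide; open, the fingers measure 114 mm over their backs; the gripper's body (76 mm by 85 mm) begins 54 mm behind the grasp point. The pads swing forward as they close: fully open they stand 13 mm farther back than shut.
Start: joints at [1.078, 0.521, -0.036, 1.599, 0.021, 1.021, -0.113], TCP at [0.256, -0.57, 0.231] pointing down, gripper open.
Joint ranges: [-2.91, 2.91], [-0.3, 2.13], [-1.5, 1.42], [0.17, 2.43], [-1.26, 4.41], [0.16, 1.93], [-2.52, 2.52]. Speed limits (rad/s): [1.89, 1.89, 2.39, 2.39, 3.01, 3.01, 3.01].

INTERFACE

Orientations are given as [roll, pitch, yaw] about the fixed x, y, z axes, in that order (R = Rz(yaw) Ry(pitch) Rx(roll)).
In Python, from workcell import bot, grab_frame, ticket gives the robot as it stands.
- The arm moves only by the tool arm_command, never from a script. Its argument "commands" is a list of rows, each a list of 3 entries, a list of its own where there are three numbers: the shift along the world's x, y, z in mm, then the turn about the world's z in rad, then the gripper command: -1 is fully open, 1 is shut, values between are in proportion. In form: [[[tx, ty, tz], roll, fingers], ...]. A call has 1 to 20 rows; each row shifts and turns the commanded pose from where the row before left it; what a row does not reach is not made up. A row lasts 1/10 s, in which the tool goes at most 50 mm and 8.59 degrees, less where a joint would pass 70% of its speed; a pose out of reach is approached as far as the arm can. A call with a gripper value outside its range is refused whole. The fingers move at their own pace and stop on an object; "newtons" is the grip in N (left out, the last holds). Time passes only in rows, so rows that do not move let the fingers close. It gives the time, the measured TCP pose, the force, the opening and the grip force at its end, in the units of the state.
- bot.observe(): the state, without advancing time (a new reading comes with each control period).
- grab_frame(name): name is "scene" or "top" or "wrist"; returns a dict with "image" (480x640x3 uint8, red, green, blue), "vertical_fov" (degrees; the focal length in pixels is half the picture's height over the tangent of half this angle, whatever the lens; pixels are square), "cx", "cy" (the principal point, pixels), "R" (3x3) and "t" (3): a world point X has camera coordinates R X + t. Camera axes: x right, y down, z forward; pixel columns grow to the right and rows downward; lengths in m; the calibration is good to about 2 mm. The wrist camera is an equidistant fisheye: a pixel r from the principal point sees the ray r / f radians off the axis. A picture is of the moment at which its call begins. There is no depth.
- ticket.job_done(): hands the job in; it is judged then, once.
The state is a dict: "clock": time; "qpos": joint angles; "qd": joint speeds; "joint_efforts": joint torques, N m; "position": TCP position; "tool_rot": TCP orientation; "force": force on the tool from outside, world axes, zero at the start; "moment": the same for the moment, N m; "grip_width": finger opening in m; "finger_force": force on a finger pad.
Only numpy, scipy, OpenCV 4.12 (cv2) and the standard library are available. Lean on these libraries where they do the work, as an engineer would, in place of code of your own. Each camera call takes 0.05 s, during which the arm holds its last target. There are 200 camera calls.

## Working session

There is one attempt and no reset: what is moved stays moved. The work goes in short steps, Python scripts to look and compute and a tool call to move; the robot and the scene stay as the last step left them, time stands still between calls to the robot, and variables do not carry over. Pictures are saved under pics/ and viewed, at most 10 in all, crops included, and the job is handed in when it is done.

Besides the shell and the picture viewer there is one more tool, called after ">>>" as name(argument=value, ...), one argument or row to a line, values as JSON. arm_command: Moves the arm, as the interface text tells. Its arguments: {"type":"object","properties":{"commands":{"type":"array"},"newtons":{"type":"number"}},"required":["commands"]}

```bash
mkdir -p pics; cat > h.py <<'E'
import numpy as np, cv2
from workcell import bot, grab_frame, ticket
def f_of(g): return 240/np.tan(np.radians(g["vertical_fov"])/2)
def ray(g,u,v,name):
    f=f_of(g); x,y=u-g["cx"],v-g["cy"]
    if name=="wrist":
        r=np.hypot(x,y)+1e-9; th=r/f; d=np.array([x/r*np.sin(th),y/r*np.sin(th),np.cos(th)])
    else: d=np.array([x/f,y/f,1.])
    R=np.array(g["R"]); return -R.T@np.array(g["t"]), R.T@d
def onplane(g,u,v,z,name):
    c,d=ray(g,u,v,name); return c+d*(z-c[2])/d[2]
E
python3 - <<'E'
from h import *
import pickle
G={}
for n in("scene","top"):
    G[n]=g=grab_frame(n); cv2.imwrite(f"pics/{n}.png",g["image"][:,:,::-1])
    print(n,-np.array(g["R"]).T@g["t"],f_of(g))
pickle.dump(G,open("g.pkl","wb")); o=bot.observe(); print(o, bot.pinch_z)
E
```

```text
scene [ 1.03234065 -0.49651783  0.76186203] 476.88640188151123
top [0.38119849 0.07161678 1.33795107] 590.1836121719856
{'clock': 0.1, 'qpos': array([ 1.07780193,  0.52197429, -0.03630103,  1.5999154 ,  0.02122521,
        1.02107924, -0.11284062]), 'qd': array([ 0.00049349, -0.00128322,  0.00017154, -0.00267451, -0.00091537,
       -0.00012211,  0.0015208 ]), 'joint_efforts': array([ 6.15219906e-03, -9.28474903e+01,  1.98577926e+00, -3.70536375e+01,
        1.83092844e-02,  5.26250762e-03, -8.20829928e-05]), 'position': array([ 0.25628025, -0.56973443,  0.23078394]), 'tool_rot': array([-3.14060694e+00,  1.01988158e-04,  4.22732489e-01]), 'force': array([-3.20140937e-04,  4.87874986e-01, -4.23874350e-01]), 'moment': array([-0.01001642, -0.00335877,  0.01320942]), 'finger_force': 0.0, 'grip_width': 0.08543494927071599} 0.0187
```

View pics/top.png

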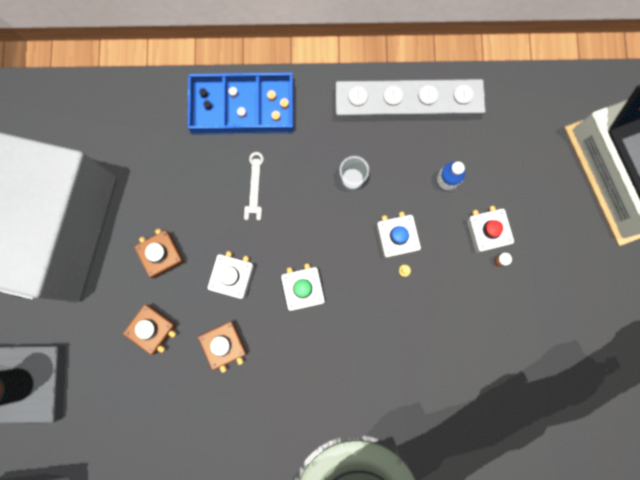

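View pics/scene.png

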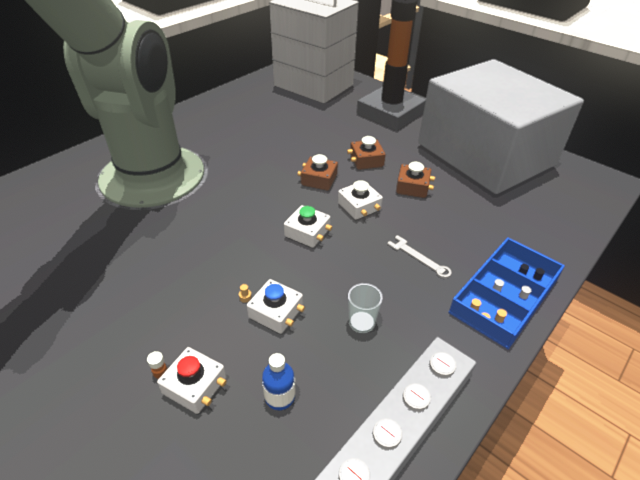

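Candidates for the white key in the top view are the aluminium box at (231,276) and three brown lookalikes at (155,252), (145,329) and (220,345). I choose (231,276). Blue is at (400,235), green at (303,288) and red at (494,229). Next I measure the keys and check the white one in a close crop.

```bash
python3 - <<'E'
from h import *
import pickle
G=pickle.load(open("g.pkl","rb"))
seeds={"white":((231,276),(361,187)),"blue":((400,235),(274,292)),"green":((303,288),(307,212))}
def blob(im,c,s):
    h=cv2.cvtColor(im,cv2.COLOR_RGB2HSV).astype(int); H,S,V=h[...,0],h[...,1],h[...,2]
    m={"white":(V>0),"blue":(S>120)&(abs(H-112)<15),"green":(S>100)&(abs(H-65)<20)}[c]
    w=np.zeros_like(m); w[s[1]-18:s[1]+18,s[0]-18:s[0]+18]=1
    n,l,st,ce=cv2.connectedComponentsWithStats((m&w).astype(np.uint8))
    k=1+np.argmax(st[1:,4]); return ce[k],st[k]
for c,(a,b) in seeds.items():
    P=[]
    for n,s in(("top",a),("scene",b)):
        im=G[n]["image"]
        if c=="white": ce,st=np.array(s,float),0
        else: ce,st=blob(im,c,s)
        P.append(ray(G[n],*ce,n)); print(c,n,ce,st,onplane(G[n],*ce,.068,n).round(4))
    A=np.vstack([np.c_[np.eye(3),-P[0][1],np.zeros(3)],np.c_[np.eye(3),np.zeros(3),-P[1][1]]])
    print("  tri",np.linalg.lstsq(A,np.r_[P[0][0],P[1][0]],rcond=None)[0][:3].round(4))
t=G["top"]["image"][225:375,120:340]; s=G["scene"]["image"][130:280,270:490]
cv2.imwrite("pics/c1.png",cv2.resize(np.vstack([t,s])[:,:,::-1],None,fx=2,fy=2,interpolation=2))
E
```

```text
white top [231. 276.] 0 [0.4913 0.2632 0.068 ]
white scene [361. 187.] 0 [0.5006 0.2624 0.068 ]
  tri [0.4942 0.2663 0.062 ]
blue top [399.37104072 234.43438914] [391 227  17  16 221] [ 0.5765 -0.1028  0.068 ]
blue scene [273.75652174 291.51304348] [265 284  19  16 230] [ 0.5812 -0.1081  0.068 ]
  tri [ 0.5772 -0.104   0.0613]
green top [302.34090909 287.50568182] [294 280  17  17 176] [0.4642 0.1097 0.068 ]
green scene [307.00714286 211.28571429] [300 206  15  11 140] [0.4669 0.1077 0.068 ]
  tri [0.4645 0.11   0.0653]
```

View pics/c1.png

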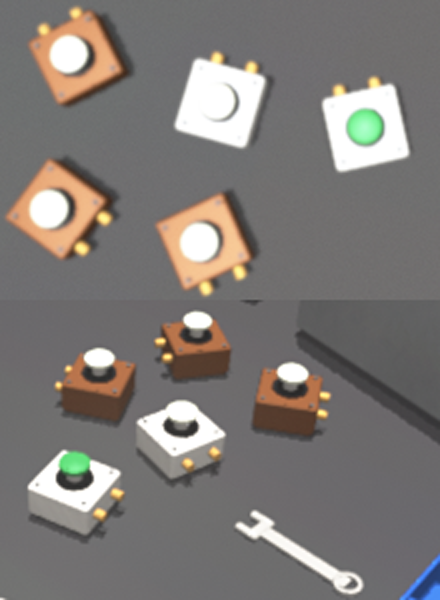

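The crop shows the aluminium box with the white key at top-view pixel (229,276). The other white caps all sit on brown boxes. I'm setting out with the fingers shut, high and around the base.

>>> arm_command(
  commands=[
    [[25,31,0],0,1],
    [[25,31,0],0,1],
    [[25,31,0],0,1],
    [[25,31,0],0,1],
    [[25,31,0],0,1],
    [[25,31,0],0,1],
    [[25,31,0],0,1],
    [[25,31,0],0,1],
    [[25,31,0],0,1],
    [[25,31,0],0,1],
    [[25,31,0],0,1],
    [[25,31,0],0,1],
    [[0,0,0],0,1],
  ],
  newtons=20,
)

```text
clock: 1.4
position: [0.5592, -0.1925, 0.2308]
tool_rot: [-3.14, -0.002, 0.429]
force: [-0.3, -0.1, -0.2]
grip_width: -0.0
finger_force: 0.0
```

>>> arm_command(
  commands=[
    [[-5,38,0],0,1],
    [[-5,38,0],0,1],
    [[-5,38,0],0,1],
    [[-5,38,0],0,1],
    [[-5,38,0],0,1],
    [[-5,38,0],0,1],
    [[-5,38,0],0,1],
    [[-5,38,0],0,1],
    [[-5,38,0],0,1],
    [[-5,38,0],0,1],
    [[0,0,0],0,1],
    [[0,0,0],0,1],
    [[0,0,0],0,1],
  ],
)

```text
clock: 2.7
position: [0.5066, 0.1808, 0.2311]
tool_rot: [3.141, 0.0, 0.422]
force: [-0.3, 0.2, 0.4]
grip_width: 0.0003
finger_force: 0.0
```

>>> arm_command(
  commands=[
    [[-5,29,-10],0,1],
    [[-5,29,-25],0,1],
    [[-5,29,-25],0,1],
    [[0,0,-25],0,1],
    [[0,0,-16],0,1],
    [[0,0,0],0,1],
    [[0,0,0],0,1],
    [[0,0,0],0,1],
  ],
)

```text
clock: 3.5
position: [0.4922, 0.2687, 0.1314]
tool_rot: [-3.142, -0.001, 0.422]
force: [-0.9, 0.3, -0.2]
grip_width: 0.0001
finger_force: 0.0
```

```bash
python3 - <<'E'
from h import *
g=grab_frame("wrist"); t=grab_frame("top"); o=bot.observe(); print(o["position"],o["clock"])
im=g["image"].copy()
def proj(g,X,w):
    c=np.array(g["R"])@X+g["t"]; f=f_of(g)
    if w: r=np.hypot(c[0],c[1]); k=f*np.arctan2(r,c[2])/r
    else: k=f/c[2]
    return c[0]*k+g["cx"],c[1]*k+g["cy"]
for X in([.492,.2675,.072],list(o["position"])): print(proj(g,np.array(X),1))
cv2.imwrite("pics/w1.png",im[:,:,::-1])
E
```

```text
[0.49200976 0.26887295 0.13130426] 3.6
(np.float64(320.4817583161207), np.float64(260.8276703618687))
(np.float64(318.7990921661501), np.float64(309.129446380948))
```

View pics/w1.png

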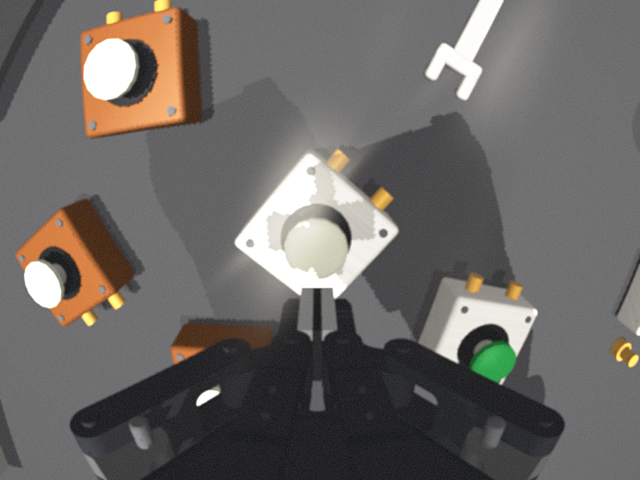

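The wrist view shows the aluminium box dead ahead. Its white cap spans columns 285–350 and rows 215–280, so its centre is near (317,248). The green cap is at (493,362).

```bash
python3 - <<'E'
from h import *
import pickle
g=grab_frame("wrist"); print(onplane(g,317,248,.068,"wrist"),onplane(g,493,362,.068,"wrist"))
T=pickle.load(open("g.pkl","rb"))
# box top corners' centre, wrist (four screws) and top-cam white box centroid (z .045)
print("screws",onplane(g,(311+250+383)/3,(170+243+233)/3,.045,"wrist"), [onplane(g,*p,.045,"wrist")[:2].round(4) for p in((250,243),(383,233))])
im=T["top"]["image"]; h=cv2.cvtColor(im,cv2.COLOR_RGB2HSV)
m=((h[...,1]<40)&(h[...,2]>170)).astype(np.uint8)
for n,(u,v) in dict(white=(231,276),green=(303,288),blue=(400,235)).items():
    s=np.zeros_like(m); s[v-28:v+28,u-28:u+28]=m[v-28:v+28,u-28:u+28]
    c=max(cv2.findContours(s,0,1)[0],key=cv2.contourArea); r=cv2.minAreaRect(c)
    print(n,r,onplane(T["top"],*r[0],.045,"top").round(4))
c=im[255:297,210:252]; print(c[21,::2].mean(1).astype(int),c[::2,19].mean(1).astype(int))
E
```

```text
[0.49696407 0.27224544 0.068     ] [0.46760051 0.11550827 0.068     ]
screws [0.50899515 0.2792629  0.045     ] [array([0.4747, 0.3104]), array([0.5165, 0.2341])]
white ((229.4622802734375, 276.132080078125), (37.774147033691406, 37.91151428222656), 15.945395469665527) [0.4931 0.2701 0.045 ]
green ((302.17059326171875, 288.5176696777344), (38.17975997924805, 37.8543701171875), 77.47119140625) [0.4635 0.1108 0.045 ]
blue ((398.5673828125, 235.2921142578125), (37.701446533203125, 37.401634216308594), 77.00537872314453) [ 0.5781 -0.1041  0.045 ]
[175 254 255 255 255 254 255 255 255 255 255 255 255 246 114 245 255 255
 255 243 125] [206 238 255 255 255 254 252 255 255 255 255 255 255 255 252 195 255 255
 255 255 221]
```

>>> arm_command(
  commands=[
    [[2.5,2,-15],0,1],
    [[0,0,-15],0,1],
    [[0,0,-12],0,1],
    [[0,0,-8],0,1],
    [[0,0,-4],0,1],
    [[0,0,0],0,1],
    [[0,0,0],0,1],
  ],
)

```text
clock: 4.35
position: [0.4941, 0.2712, 0.0766]
tool_rot: [-3.142, -0.0, 0.423]
force: [0.1, -0.5, 0.3]
grip_width: -0.0001
finger_force: 0.0
```

>>> arm_command(
  commands=[
    [[0,0,-1],0,1],
    [[0,0,-1],0,1],
    [[0,0,-1],0,1],
    [[0,0,-1],0,1],
    [[0,0,-1],0,1],
    [[0,0,-1],0,1],
    [[0,0,-1],0,1],
    [[0,0,-1],0,1],
    [[0,0,0],0,1],
    [[0,0,0],0,1],
  ],
)

```text
clock: 5.35
position: [0.494, 0.271, 0.0683]
tool_rot: [-3.142, -0.0, 0.423]
force: [0.9, -1.0, 2.2]
grip_width: 0.0001
finger_force: 1.0
```

>>> arm_command(
  commands=[
    [[0,0,-1],0,1],
    [[0,0,-1],0,1],
    [[0,0,-1],0,1],
    [[0,0,-1],0,1],
    [[0,0,-1],0,1],
    [[0,0,-1],0,1],
    [[0,0,-1],0,1],
    [[0,0,0],0,1],
    [[0,0,0],0,1],
  ],
)

```text
clock: 6.25
position: [0.4939, 0.2711, 0.0613]
tool_rot: [-3.142, 0.0, 0.423]
force: [-0.7, 0.2, 2.5]
grip_width: -0.0002
finger_force: 1.2
```

>>> arm_command(
  commands=[
    [[0,0,-0.5],0,1],
    [[0,0,-0.5],0,1],
    [[0,0,-0.5],0,1],
    [[0,0,0],0,1],
    [[0,0,0],0,1],
  ],
)

```text
clock: 6.75
position: [0.4939, 0.2711, 0.0599]
tool_rot: [-3.142, -0.0, 0.423]
force: [-0.1, -0.5, 5.8]
grip_width: -0.0
finger_force: 3.2
```

>>> arm_command(
  commands=[
    [[0,0,-0.5],0,1],
    [[0,0,-0.5],0,1],
    [[0,0,0],0,1],
    [[0,0,0],0,1],
  ],
)

```text
clock: 7.15
position: [0.494, 0.2711, 0.059]
tool_rot: [3.142, -0.0, 0.423]
force: [-0.7, -0.9, 9.1]
grip_width: 0.0001
finger_force: 4.5
```

>>> arm_command(
  commands=[
    [[0,0,3],0,1],
    [[0,0,5],0,1],
    [[0,0,10],0,1],
    [[0,0,20],0,1],
    [[0,0,20],0,1],
    [[-5,-26,20],0,1],
    [[-5,-26,0],0,1],
    [[-5,-26,0],0,1],
    [[-5,-26,0],0,1],
    [[0,0,0],0,1],
    [[0,0,0],0,1],
  ],
)

```text
clock: 8.25
position: [0.4741, 0.1669, 0.1374]
tool_rot: [-3.142, -0.001, 0.422]
force: [0.0, -0.1, -0.2]
grip_width: -0.0002
finger_force: 0.0
```

```bash
python3 - <<'E'
from h import *
g=grab_frame("wrist"); print(bot.observe()["position"])
im=g["image"]; cv2.imwrite("pics/w2.png",im[:,:,::-1])
h=cv2.cvtColor(im,cv2.COLOR_RGB2HSV).astype(int)
m=((abs(h[...,0]-62)<18)&(h[...,1]>90)).astype(np.uint8)
n,l,st,ce=cv2.connectedComponentsWithStats(m)
for k in np.argsort(-st[1:,4])[:2]+1: print(st[k],ce[k],onplane(g,*ce[k],.068,"wrist"))
E
```

```text
[0.4741398  0.16761432 0.13725727]
[ 360  266   58   56 2458] [388.90968267 293.73148902] [0.46746908 0.11454918 0.068     ]
[357 275   5   2   5] [359.  275.4] [0.47125106 0.13810913 0.068     ]
```

View pics/w2.png

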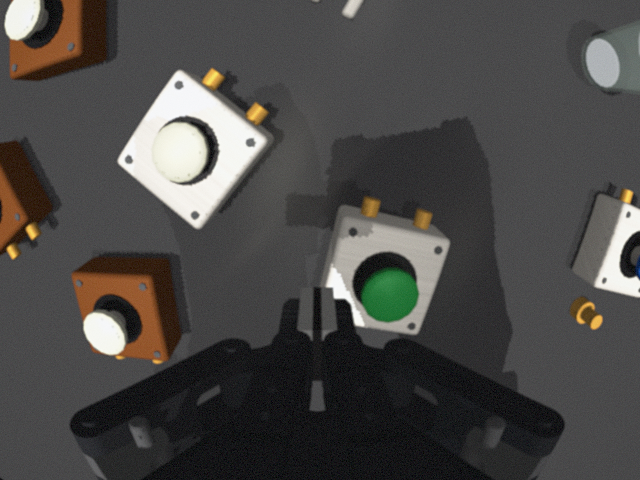

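The white cap at (181,152) is now well down in its collar, and its box hasn't moved. The green cap is at (389,294). The order calls for blue next, so I'm moving on past green.

>>> arm_command(
  commands=[
    [[13,-31,0],0,1],
    [[13,-31,0],0,1],
    [[13,-31,0],0,1],
    [[13,-31,0],0,1],
    [[13,-31,0],0,1],
    [[13,-31,0],0,1],
    [[13,-31,0],0,1],
    [[0,0,0],0,1],
    [[0,0,0],0,1],
    [[0,0,0],0,1],
  ],
)

```text
clock: 9.3
position: [0.5649, -0.0483, 0.1368]
tool_rot: [-3.141, -0.0, 0.425]
force: [-0.6, -0.1, 0.3]
grip_width: 0.0001
finger_force: 0.0
```

```bash
python3 - <<'E'
from h import *
g=grab_frame("wrist"); print(bot.observe()["position"])
im=g["image"]; cv2.imwrite("pics/w3.png",im[:,:,::-1])
h=cv2.cvtColor(im,cv2.COLOR_RGB2HSV).astype(int)
m=((abs(h[...,0]-112)<15)&(h[...,1]>120)).astype(np.uint8)
n,l,st,ce=cv2.connectedComponentsWithStats(m)
for k in np.argsort(-st[1:,4])[:3]+1: print(st[k],ce[k],onplane(g,*ce[k],.068,"wrist"))
E
```

```text
[ 0.56485865 -0.0483923   0.13686341]
[ 588  134   52   68 3002] [615.45636243 167.10293138] [ 0.71132554 -0.21792464  0.068     ]
[ 377  235   59   58 2613] [406.43015691 263.70838117] [ 0.58129426 -0.1007867   0.068     ]
[550 128  22  55 308] [556.30194805 152.86038961] [ 0.69092773 -0.16151785  0.068     ]
```

View pics/w3.png

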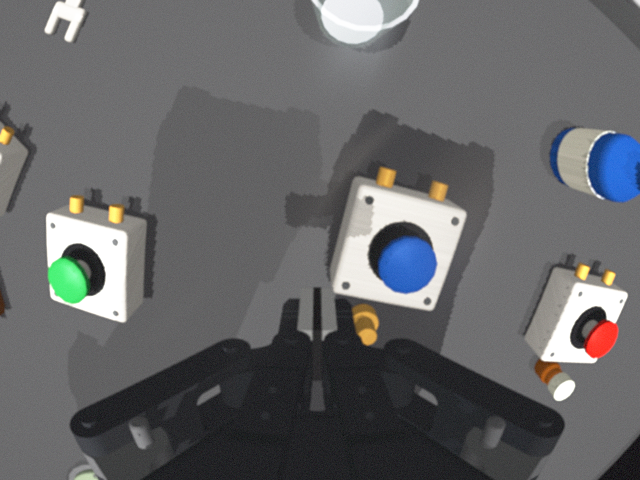

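Blue cap is at (406,264), its box to the upper left of the cap, with the fitting at (365,325).

>>> arm_command(
  commands=[
    [[7,-27,0],0,1],
    [[7,-27,0],0,1],
    [[0,0,-15],0,1],
    [[0,0,-20],0,1],
    [[0,0,-15],0,1],
    [[0,0,-8],0,1],
    [[0,0,-3],0,1],
    [[0,0,0],0,1],
    [[0,0,0],0,1],
  ],
)

```text
clock: 10.25
position: [0.5793, -0.1038, 0.0764]
tool_rot: [3.141, -0.001, 0.423]
force: [0.2, -0.5, 1.1]
grip_width: 0.0001
finger_force: 0.0
```

>>> arm_command(
  commands=[
    [[0,0,-1],0,1],
    [[0,0,-1],0,1],
    [[0,0,-1],0,1],
    [[0,0,-1],0,1],
    [[0,0,-1],0,1],
    [[0,0,-1],0,1],
    [[0,0,-1],0,1],
    [[0,0,-1],0,1],
    [[0,0,0],0,1],
    [[0,0,0],0,1],
  ],
)

```text
clock: 11.25
position: [0.5789, -0.104, 0.0678]
tool_rot: [3.142, 0.0, 0.423]
force: [-0.6, 0.2, 2.8]
grip_width: -0.0001
finger_force: 1.0
```

>>> arm_command(
  commands=[
    [[0,0,-1],0,1],
    [[0,0,-1],0,1],
    [[0,0,-1],0,1],
    [[0,0,-1],0,1],
    [[0,0,-1],0,1],
    [[0,0,-1],0,1],
    [[0,0,-1],0,1],
    [[0,0,-0.5],0,1],
    [[0,0,-0.5],0,1],
    [[0,0,0],0,1],
    [[0,0,0],0,1],
  ],
)

```text
clock: 12.35
position: [0.579, -0.104, 0.0599]
tool_rot: [3.142, -0.0, 0.423]
force: [-0.7, -0.9, 6.4]
grip_width: -0.0
finger_force: 3.1
```

>>> arm_command(
  commands=[
    [[0,0,-0.5],0,1],
    [[0,0,-0.5],0,1],
    [[0,0,0],0,1],
    [[0,0,0],0,1],
  ],
)

```text
clock: 12.75
position: [0.579, -0.104, 0.0591]
tool_rot: [3.141, -0.0, 0.423]
force: [-1.3, -0.7, 8.5]
grip_width: -0.0002
finger_force: 4.4
```

>>> arm_command(
  commands=[
    [[0,0,3],0,1],
    [[0,0,5],0,1],
    [[0,0,10],0,1],
    [[0,0,20],0,1],
    [[0,0,20],0,1],
    [[0,0,20],0,1],
    [[-16,31,0],0,1],
    [[-16,31,0],0,1],
    [[-16,31,0],0,1],
    [[-16,31,0],0,1],
    [[-16,31,0],0,1],
    [[-16,31,0],0,1],
    [[-16,31,0],0,1],
    [[0,0,0],0,1],
    [[0,0,0],0,1],
  ],
)

```text
clock: 14.25
position: [0.4668, 0.1135, 0.1373]
tool_rot: [3.141, -0.0, 0.424]
force: [0.6, -0.0, 0.2]
grip_width: 0.0002
finger_force: 0.0
```

>>> arm_command(
  commands=[
    [[-1,-1,-15],0,1],
    [[0,0,-20],0,1],
    [[0,0,-15],0,1],
    [[0,0,-8],0,1],
    [[0,0,-3],0,1],
    [[0,0,0],0,1],
    [[0,0,0],0,1],
  ],
)

```text
clock: 14.95
position: [0.4663, 0.1119, 0.0763]
tool_rot: [3.141, -0.001, 0.422]
force: [0.7, -0.7, 0.3]
grip_width: -0.0001
finger_force: 0.0
```

>>> arm_command(
  commands=[
    [[0,0,-1],0,1],
    [[0,0,-1],0,1],
    [[0,0,-1],0,1],
    [[0,0,-1],0,1],
    [[0,0,-1],0,1],
    [[0,0,-1],0,1],
    [[0,0,-1],0,1],
    [[0,0,-1],0,1],
    [[0,0,0],0,1],
    [[0,0,0],0,1],
  ],
)

```text
clock: 15.95
position: [0.466, 0.1121, 0.0678]
tool_rot: [-3.142, -0.0, 0.423]
force: [0.7, -0.2, 2.2]
grip_width: -0.0
finger_force: 1.0
```

>>> arm_command(
  commands=[
    [[0,0,-1],0,1],
    [[0,0,-1],0,1],
    [[0,0,-1],0,1],
    [[0,0,-1],0,1],
    [[0,0,-1],0,1],
    [[0,0,-1],0,1],
    [[0,0,-1],0,1],
    [[0,0,-0.5],0,1],
    [[0,0,-0.5],0,1],
    [[0,0,0],0,1],
    [[0,0,0],0,1],
  ],
)

```text
clock: 17.05
position: [0.466, 0.1121, 0.0599]
tool_rot: [3.142, -0.0, 0.423]
force: [-1.2, -1.1, 6.5]
grip_width: -0.0002
finger_force: 3.2
```

>>> arm_command(
  commands=[
    [[0,0,-0.5],0,1],
    [[0,0,-0.5],0,1],
    [[0,0,0],0,1],
    [[0,0,0],0,1],
  ],
)

```text
clock: 17.45
position: [0.466, 0.1121, 0.059]
tool_rot: [3.142, -0.0, 0.423]
force: [-1.3, -0.2, 9.5]
grip_width: 0.0001
finger_force: 4.5
```

>>> arm_command(
  commands=[
    [[0,0,3],0,1],
    [[0,0,5],0,1],
    [[0,0,10],0,1],
    [[0,0,20],0,1],
    [[0,0,30],0,1],
    [[0,0,40],0,1],
    [[0,0,40],0,1],
    [[0,0,40],0,1],
    [[0,0,0],0,1],
    [[0,0,0],0,1],
    [[0,0,0],0,1],
  ],
)

```text
clock: 18.55
position: [0.4653, 0.1118, 0.2462]
tool_rot: [-3.141, 0.001, 0.423]
force: [-0.9, -0.4, -0.3]
grip_width: 0.0
finger_force: 0.0
```

```bash
python3 - <<'E'
from h import *
w=grab_frame("wrist")["image"]; s=grab_frame("scene")["image"]
cv2.imwrite("pics/end.png",np.hstack([cv2.resize(w,(400,300)),cv2.resize(s[120:420,100:500],(400,300))])[:,:,::-1])
E
```

```text
(no output)
```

View pics/end.png

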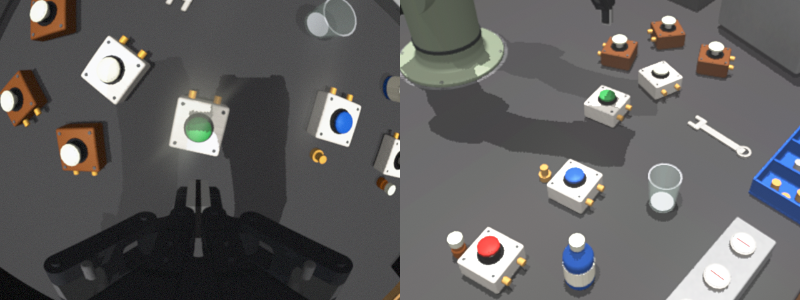

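The right-hand (scene) view shows the white (660,72), blue (574,176) and green (607,97) caps down in their collars. Red (488,247) is still out, and nothing has been moved.

```bash
python3 -c "
from h import *
print(ticket.job_done())"
```

```text
the job is handed in; nothing more can be done
None
```

I pressed the white, blue and green keys fully in, in that order, with at most about 9.5 N at the wrist. In the last picture the boxes were where they stood and the red key was still out. I handed the job in at about 19 s; no verdict came back.

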